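# Pack the brass fitting and snap the slide-top case shut

### The job

Stand the brass fitting upright in the open pocket of the parts case, setting it down gently and letting go. Then slide the orange lid shut: force it over the small ridge at the end of its channel and on until it bears on the hidden rubber stop, press it there with about 10 N for a good half second (never 18 N or more), and let go. Leave the other things on the bench as they are.

Things in the scene. Friction and masses are not known exactly. Their poses are not given: they have to be found in the camera images.
- case: Grey parts case fixed to the bench, 208 x 112 mm, walls and channel lips up to 48 mm. Origin: centre of its underside. x runs along the lid's channel, the way the lid closes; z up. Floor's upper face at z = 4 mm. A head cover (z 48 to 52 mm) roofs x = 72 to 104 mm; under it hides the lid's stop, a rubber pad (about 8 N per mm) whose setting varies and can only be felt.
- pocket (a point): Middle of the open pocket's floor (case x = 36, y = 0, z = 4 mm; axes as the case's). The pocket spans case x = 0 to 72 and y = -50 to 50 mm; a black divider 28 mm high parts it from the rear pocket under the lid.
- ridge_mid (a point): Middle of the small yellow sprung ridge across the entry end of the channel, case x = -98 mm. A bump under the lid, 81 mm behind its origin, meets it when the lid's origin is at about case x = -21 mm; pushing over takes a peak of about 9 to 11 N; the lid is over it once its origin has passed case x = -11.5 mm.
- lid: Orange lid, 188 x 96 x 4 mm, captive in the channel: it only slides along case x (1.5 N friction). Axes as the case's; origin: on its underside 85 mm behind its front edge, case y = 0, z = 37 mm. Starts open, origin at case x = -83 to -105 mm; closes towards +x, over the ridge, then runs freely and meets the stop at an origin somewhere between case x = -9 and 9 mm.
- lid_tab (a point): Centre of the black upright tab on the lid, to push or grip: 10 mm thick along the lid's x, 44 mm wide along y, standing 26 mm above the lid (case z = 41 to 67 mm; this point at 54 mm), 50 mm behind the lid's origin (lid x = -50 mm). Axes as the lid's.
- brass_mid (a point): The brass fitting, about 100 g: a round stem of 22 mm diameter on a foot of 30 mm diameter and 7 mm height, 28 mm tall in all, standing on a plywood board 10 mm thick. This point is on its axis half-way up (14 mm above its underside); z up along its axis.
- brass: The brass fitting again; origin at the centre of its underside.
- steel_mid (a point): A steel fitting of the same shape, on the board; to be left alone. Point half-way up its axis.
- black_mid (a point): A black plastic fitting of the same shape, on the board; to be left alone. Point half-way up its axis.
- jar: Amber glass jar, 60 mm across, 80 mm high, a bystander; origin at the centre of its underside.
- driver: Screwdriver with a green handle lying on the bench, a bystander.
- carton: Cardboard carton 90 x 60 x 50 mm, a bystander; origin at the centre of its underside.
- scoop: Loose open yellow bin 130 x 100 x 50 mm, a bystander; origin at the centre of its underside.

How it is judged:
On the way, in this order (a step that is already met when the one before it is completed fails the run):
1. the brass fitting stands upright in the open pocket, let go (x of brass_mid in the frame of case between 0.012 and 0.066 m and y of brass_mid in the frame of case between -0.04 and 0.04 m and z of brass_mid in the frame of case below 0.021 m and angle between brass_mid's own z axis and vertical below 0.15 rad and contact force between the fingers and brass below 0.1 N), for 0.2 s.
2. the lid has been pushed over the ridge (x of lid in the frame of case above -0.0115 m), for 0.05 s.
3. beyond the ridge, the lid is pressed on its stop with more than 5 N for 0.3 s (x of lid in the frame of case above -0.0115 m and contact force between lid and case above 5 N), for 0.3 s.
At the end, for the whole second after the job is handed in: Lid over the ridge (origin beyond case x = -11.5 mm), at rest, after bearing on its stop with over 5 N for 0.3 s; brass fitting at rest upright (within 0.15 rad) on the open pocket's floor, its axis at case x = 12 to 66 mm and y within 40 mm of the middle (x of lid in the frame of case above -0.0115 m and linear speed of each of lid, brass below 0.01 m/s and x of brass_mid in the frame of case between 0.012 and 0.066 m and y of brass_mid in the frame of case between -0.04 and 0.04 m and z of brass_mid in the frame of case below 0.021 m and angle between brass_mid's own z axis and vertical below 0.15 rad); the robot touches nothing.
It fails at once if the lid forced against ridge or stop with 18 N or more (contact force between lid and case above 18 N).
It fails at once if the brass fitting dropped or rammed into the case (over 30 N) (contact force between brass and case above 30 N).
It fails at once if another fitting moved by more than 20 mm (distance of any of steel_mid, black_mid from where it was at the start of the episode above 0.02 m).
It fails at once if a bystander moved by more than 20 mm (distance of any of jar, driver, carton, scoop from where it was at the start of the episode above 0.02 m).
It also fails if it takes over 72 s, if anything falls off the work surface, if the arm or the gripper's body presses on something with over 40 N, if the wrist force passes 120 N, or if a joint passes its speed limit or range.

### The arm

A 6-joint arm with a two-finger parallel gripper is mounted at the origin on the work surface. World frame = base frame: x ahead of the robot, y to its left, z up, the work surface at z = 0. Lengths are in m, angles in rad, forces in N, time in s.
With the tool pointing down it reaches from about 0.35 to 0.875 m from the base axis. Payload 4.2 kg.
Tool frame: the origin (TCP) lies midway between the tips of the shut fingers; the grasp point (between the pads) lies 19 mm behind it; y points along the fingers, z is the direction in which the jaws open and shut, and the axes are right-handed (so a half turn about y gives the same grasp; the last joint's range is limited). The gripper opens to 87 mm and grips with 3 to 60 N. Pads are 19 mm wide; open, the fingers measure 117 mm over their backs; the gripper's body (75 mm by 190 mm) begins 51 mm behind the grasp point.
Start: joints at [1.548, 0.385, 0.008, 0, -1.194, -0.259], TCP at [0.174, 0.6, 0.223] pointing down, gripper open.
Joint ranges: [-3.14, 3.14], [-1.21, 2.06], [-1.07, 1.41], [-3.16, 2.05], [-2.99, -0.16], [-3.1, 3.1]. Speed limits (rad/s): [2.79, 2.79, 3.14, 3.14, 3.14, 3.14].

### API

Orientations are given as a unit quaternion [w, x, y, z].
In Python, from station import ctrl gives the robot as it stands. The module is installed in compiled form; this text tells all that it offers.
- The arm moves only by the shell command python3 -m inch 'ROWS' [OPENING] [FORCE]. ROWS is JSON, a list of rows, each an object with "dp": the shift along the tool's x, y, z in cm, a list of three; "turn": the turn, a rotation vector about the tool's x, y, z in degrees, a list of three. A call has exactly 5 rows; each row shifts and turns the pose as measured when the row begins, along the tool's axes as they then stand; what a row does not reach is not made up. A row lasts 1/8 s, in which the tool goes at most 62.5 mm and 10.7 degrees, less where a joint would pass 70% of its speed; a pose out of reach is approached as far as the arm can. A call with a gripper value outside its range is refused whole. OPENING is the opening, from 0 (shut) to 1 (fully open), set as the call begins (- or left out, the last holds). The fingers move at their own pace and stop on an object; FORCE is the grip in N (left out, the last holds). Time passes only in rows, so rows that do not move let the fingers close, or fill a call up. It gives the time, the measured TCP pose, the force and the opening at its end, in the units of the state.
- ctrl.get_state(): the state, without advancing time (a new reading comes with each control period).
- ctrl.capture(name): name is "side" or "top"; returns the picture (384x512x3 uint8, red, green, blue); there is no depth.
- ctrl.camera_info(name): a dict with "fx", "fy", "cx", "cy" (pixels), "R" (3x3) and "t" (3): a world point X has camera coordinates R X + t. Camera axes: x right, y down, z forward; pixel columns grow to the right and rows downward; lengths in m; the calibration is good to about 2 mm. A picture is of the moment at which its call begins. camera_info takes no time and is no camera call.
- ctrl.finish_job(): hands the job in, once; it reports no verdict.
The state is a dict: "clock": time; "joint_pos": joint angles; "qvel": joint speeds; "joint_efforts": joint torques, N m; "position": TCP position; "eef_rot": TCP orientation; "ft_force": force on the tool from outside, world axes, zero at the start; "torque": the same for the moment, N m; "finger_gap": opening from 0.0 (shut) to 1.0 (fully open).
Only numpy, scipy, OpenCV 4.12 (cv2) and the standard library are available. Lean on these libraries where they do the work, as an engineer would, in place of code of your own. Each camera call takes 0.05 s, during which the arm holds its last target.

## Working session

There is one attempt and no reset: what is moved stays moved. The work goes in short steps, Python scripts to look and compute and a shell command to move; the robot and the scene stay as the last step left them, time stands still between calls to the robot, and variables do not carry over. Pictures are saved under pics/ and viewed, and the job is handed in when it is done.

```bash
mkdir -p pics; ls
python3 - <<'E'
from station import ctrl
import cv2
s=ctrl.get_state();print(s)
for n in("side","top"):
    im=ctrl.capture(n);cv2.imwrite(f"pics/{n}0.png",im[:,:,::-1]);c=ctrl.camera_info(n);print(n,c)
E
```

```text
pics
{'clock': 0.0, 'joint_pos': array([ 1.54757551e+00,  3.85564006e-01,  6.64589093e-03, -5.32095534e-04,
       -1.19398146e+00, -2.58557214e-01]), 'qvel': array([-0.00089387,  0.0001092 , -0.00110993, -0.00040923,  0.00026607,
        0.00252072]), 'joint_efforts': array([-3.57945628e-04, -3.90667534e+01,  1.87405694e+01,  4.21974421e+00,
        1.09288876e-02, -1.95763087e-04]), 'position': array([0.17362135, 0.59978281, 0.22145804]), 'eef_rot': array([ 0.09944933, -0.09927663, -0.6993313 ,  0.70084928]), 'ft_force': array([ 0.3091751 , -0.21641193,  0.64190496]), 'torque': array([ 0.01679134, -0.06905798,  0.02638299]), 'finger_gap': 1.0008770389028596}
side {'fx': 406.5680784928078, 'fy': 406.5680784928078, 'cx': 252.75055326076264, 'cy': 186.27557523686394, 'R': array([[-0.89410943, -0.44762782, -0.01405908],
       [-0.27152069,  0.5667766 , -0.77784368],
       [ 0.35615283, -0.69166004, -0.62830052]]), 't': array([0.43874232, 0.23487141, 0.77722101])}
top {'fx': 404.9031460107651, 'fy': 404.9031460107651, 'cx': 255.73466276681643, 'cy': 190.3789417743849, 'R': array([[-2.53331327e-02, -9.99669907e-01, -4.27905050e-03],
       [-9.85187389e-01,  2.56918581e-02, -1.69545677e-01],
       [ 1.69599648e-01, -7.94565378e-05, -9.85513041e-01]]), 't': array([-0.04490604,  0.51336818,  1.08404686])}
```

View pics/side0.png

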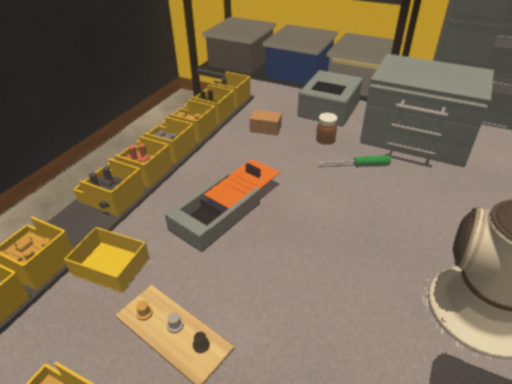

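View pics/top0.png

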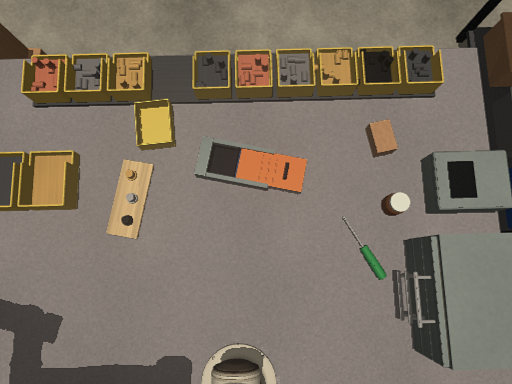

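```bash
cat > h.py <<'E'
import numpy as np
from station import ctrl
def ray(n,uv):
    c=ctrl.camera_info(n);d=np.array([(uv[0]-c['cx'])/c['fx'],(uv[1]-c['cy'])/c['fy'],1.])
    R=np.array(c['R']);return -R.T@np.array(c['t']),R.T@d
def onz(n,uv,z):
    o,d=ray(n,uv);return o+d*(z-o[2])/d[2]
def tri(u1,u2):
    o1,d1=ray("side",u1);o2,d2=ray("top",u2)
    s=np.linalg.lstsq(np.c_[d1,-d2],o2-o1,rcond=None)[0]
    a=o1+s[0]*d1;b=o2+s[1]*d2;return (a+b)/2,np.linalg.norm(a-b)
def proj(n,X):
    c=ctrl.camera_info(n);p=np.array(c['R'])@X+np.array(c['t']);return np.array([c['fx']*p[0]/p[2]+c['cx'],c['fy']*p[1]/p[2]+c['cy']])
E
python3 - <<'E'
import cv2
t=cv2.imread("pics/top0.png");s=cv2.imread("pics/side0.png")
def crop(im,x0,y0,x1,y1,k,n): cv2.imwrite(n,cv2.resize(im[y0:y1,x0:x1],None,fx=k,fy=k,interpolation=cv2.INTER_CUBIC))
crop(t,185,125,315,205,6,"pics/tc.png");crop(t,100,155,165,245,6,"pics/tb.png")
crop(s,160,150,290,250,6,"pics/sc.png");crop(s,110,280,240,380,6,"pics/sb.png")
E
```

```text
(no output)
```

View pics/tc.png

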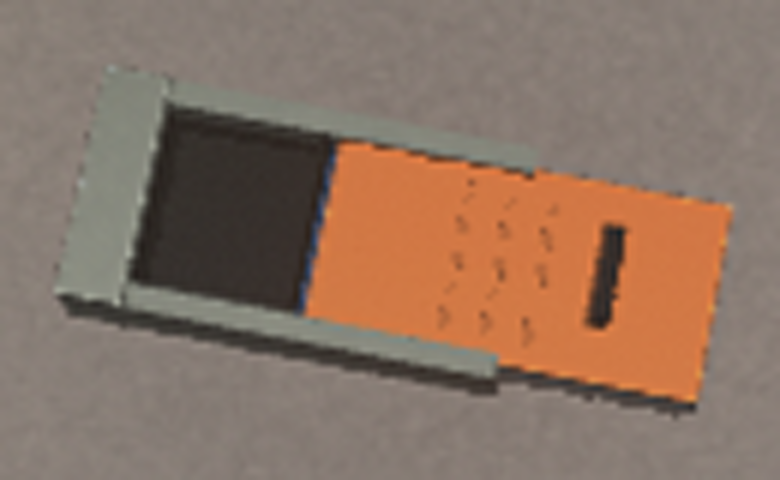

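View pics/tb.png

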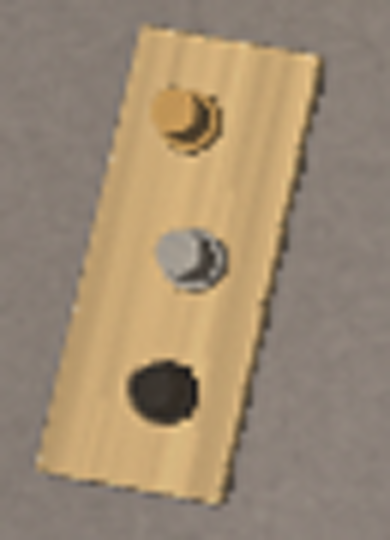

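View pics/sc.png

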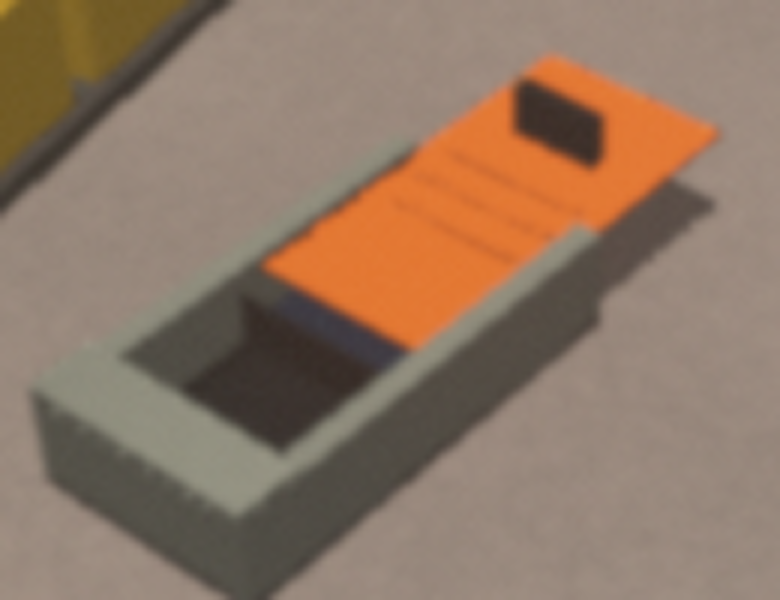

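View pics/sb.png

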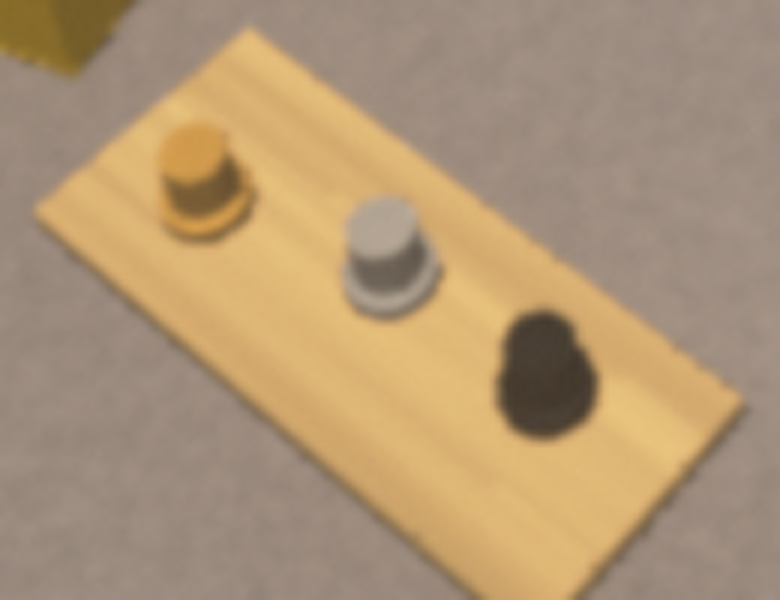

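Run:
```python
from h import *
np.set_printoptions(precision=4,suppress=True)
f=lambda x,y,x0,y0:np.array([(x+.5)/6-.5+x0,(y+.5)/6-.5+y0])
T=lambda x,y:f(x,y,185,125); S=lambda x,y:f(x,y,160,150)
print("brass",tri(f(193,153,110,280),f(172,112,100,155)),onz("top",f(172,112,100,155),.038),onz("side",f(193,153,110,280),.038))
print("steel",tri(f(383,227,110,280),f(181,252,100,155)))
P={k:onz("top",T(*v),.052) for k,v in dict(LT=(112,66),LB=(57,292),RT=(170,78),RB=(122,305)).items()}
L={k:onz("top",T(*v),.041) for k,v in dict(fT=(337,140),fB=(302,312),rT=(733,205),rB=(697,403)).items()}
print(P,L)
print("size",np.linalg.norm(P['LT']-P['LB']),np.linalg.norm(P['LT']-P['RT']),np.linalg.norm(L['rT']-L['rB']),np.linalg.norm(L['fT']-L['rT']))
Sh={k:onz("side",S(*v),.052) for k,v in dict(LT=(35,388),LB=(240,515)).items()}
Sl={k:onz("side",S(*v),.041) for k,v in dict(rT=(548,55),rB=(718,132),fT=(263,266),fB=(415,352)).items()}
print("side",Sh,Sl)
tabt=onz("top",T(606,276),.067); tabs=onz("side",S(560,99),.067)
print("tab",tabt, tabs)
x=(L['fT']+L['fB']-L['rT']-L['rB']);yaw=np.arctan2(x[1],x[0]);x=x/np.linalg.norm(x)
h=(P['LT']+P['LB'])/2; print("yaw",yaw, np.degrees(yaw))
for q in ('LT','LB'):pass
v=P['LB']-P['LT'];print('yaw from head',np.degrees(np.arctan2(v[1],v[0]))-90, np.degrees(np.arctan2(v[1],v[0]))+90)
c=h-x*.104; print("case origin",c[:2])
lf=(L['fT']+L['fB'])/2;lr=(L['rT']+L['rB'])/2
for n,p in(("lidfront",lf),("lidrear",lr),("tab",tabt)):
  d=p-c;print(n,d@x,d[1]*x[0]-d[0]*x[1])
```

```text
brass (array([0.5699, 0.2992, 0.0404]), np.float64(0.0022828563586051688)) [0.5715 0.3006 0.038 ] [0.5702 0.2978 0.038 ]
steel (array([0.5035, 0.2939, 0.0382]), np.float64(0.0024115828478846377))
{'LT': array([0.6719, 0.0865, 0.052 ]), 'LB': array([0.5635, 0.1124, 0.052 ]), 'RT': array([0.6653, 0.0592, 0.052 ]), 'RB': array([0.5566, 0.0823, 0.052 ])} {'fT': array([ 0.6361, -0.0186,  0.041 ]), 'fB': array([ 0.5534, -0.0006,  0.041 ]), 'rT': array([ 0.5995, -0.2046,  0.041 ]), 'rB': array([ 0.5054, -0.1835,  0.041 ])}
size 0.1114507441465768 0.0281253204459886 0.09648724319849239 0.1896234663742575
side {'LT': array([0.667 , 0.0883, 0.052 ]), 'LB': array([0.5613, 0.1109, 0.052 ])} {'rT': array([ 0.5977, -0.2038,  0.041 ]), 'rB': array([ 0.5049, -0.1837,  0.041 ]), 'fT': array([ 0.6352, -0.0209,  0.041 ]), 'fB': array([ 0.5539, -0.0022,  0.041 ])}
tab [ 0.5611 -0.1415  0.067 ] [ 0.5614 -0.1442  0.067 ]
yaw 1.3453737920329345 77.08424015099848
yaw from head 76.55345468089888 256.5534546808989
case origin [ 0.5945 -0.0019]
lidfront -0.007459872891975564 -0.0019819308257740488
lidrear -0.19671857082977925 -0.001981930825774053
tab -0.14355434016412402 0.0013120390524415729
```

```bash
cat >> h.py <<'E'
from scipy.spatial.transform import Rotation as Ro
def pose():
    s=ctrl.get_state();q=s['eef_rot'];return s['position'],Ro.from_quat([q[1],q[2],q[3],q[0]]).as_matrix(),s
YAW=np.radians(77.1)
CX=np.array([np.cos(YAW),np.sin(YAW),0]);CY=np.array([-np.sin(YAW),np.cos(YAW),0])
C=np.array([.5945,-.002,0])
def plan(target):
    p,R,s=pose()
    # desired: tool y down, tool z along +-CY
    out=[]
    for sg in(1,-1):
        z=sg*CY;y=np.array([0,0,-1.]);x=np.cross(y,z);Rd=np.c_[x,y,z]
        out.append(np.degrees(Ro.from_matrix(R.T@Rd).as_rotvec()))
    print("dp cm",R.T@(np.array(target)-p)*100,"\nturns",out,"\nt",s['clock'],"p",p,"F",s['ft_force'],"gap",s['finger_gap'],"j6",s['joint_pos'][5])
    print("case xyz of tcp",[(p-C)@CX,(p-C)@CY,p[2]],"F case",s['ft_force']@CX,s['ft_force']@CY)
E
python3 - <<'E'
from h import *
np.set_printoptions(precision=3,suppress=True)
print(pose()[1]);plan([.571,.2993,.13])
E
```

```text
[[-0.961 -0.    -0.278]
 [ 0.278 -0.002 -0.961]
 [-0.    -1.     0.002]]
dp cm [-46.527   9.196  17.794] 
turns [array([-0.084, 86.744, -0.091]), array([ -0.092, -93.256,   0.085])] 
t 0.1 p [0.174 0.6   0.222] F [ 0.42  -0.288  0.132] gap 1.0005337853819938 j6 -0.258624960009439
case xyz of tcp [np.float64(0.49270833511639905), np.float64(0.5445893060147289), np.float64(0.22155730412072713)] F case -0.1867027530356545 -0.4735912760955739
```

```bash
cat >> h.py <<'E'
def rows(target,turn,n):
    p,R,s=pose();d=(np.array(target)-p)/n
    for k in range(n):
        Rk=R@Ro.from_rotvec([0,np.radians(turn*k/n),0]).as_matrix()
        print(np.round(Rk.T@d*100,2),round(turn/n,2))
E
python3 - <<'E'
from h import *
rows([.571,.2993,.20],86.7,10)
E
```

```text
[-4.65  0.22  1.78] 8.67
[-4.87  0.22  1.06] 8.67
[-4.97  0.22  0.31] 8.67
[-4.96  0.22 -0.44] 8.67
[-4.84  0.22 -1.18] 8.67
[-4.61  0.22 -1.9 ] 8.67
[-4.27  0.22 -2.57] 8.67
[-3.83  0.22 -3.19] 8.67
[-3.31  0.22 -3.73] 8.67
[-2.71  0.22 -4.18] 8.67
```

```bash
python3 -m inch '[{"dp":[-4.65,0.2,1.8],"turn":[0,8.7,0]},{"dp":[-4.9,0.2,1.05],"turn":[0,8.7,0]},{"dp":[-5,0.2,0.3],"turn":[0,8.7,0]},{"dp":[-5,0.2,-0.45],"turn":[0,8.7,0]},{"dp":[-4.85,0.2,-1.2],"turn":[0,8.7,0]}]' 0.6 20
python3 - <<'E'
from h import *
np.set_printoptions(precision=3,suppress=True)
plan([.571,.2993,.15])
E
```

```text
clock: 0.72
position: [0.3741, 0.4444, 0.2085]
eef_rot: [0.357, -0.358, -0.608, 0.613]
ft_force: [0.3, 0.6, 0.9]
finger_gap: 0.616
dp cm [-22.267   5.888 -10.089] 
turns [array([-0.19 , 42.223, -0.33 ]), array([  -0.416, -137.776,    0.239])] 
t 0.725 p [0.374 0.444 0.208] F [0.257 0.565 0.9  ] gap 0.6163115252570089 j6 -0.6381949133172042
case xyz of tcp [np.float64(0.38591439434885916), np.float64(0.3144676433168337), np.float64(0.20848079273509024)] F case 0.6082897350480769 -0.12414601505024349
```

```bash
python3 -m inch '[{"dp":[-4.5,0.7,-2.0],"turn":[0,8.4,0]},{"dp":[-4.25,0.7,-2.6],"turn":[0,8.4,0]},{"dp":[-3.8,0.7,-3.2],"turn":[0,8.4,0]},{"dp":[-3.3,0.7,-3.7],"turn":[0,8.4,0]},{"dp":[-2.7,0.7,-4.1],"turn":[0,8.4,0]}]' 0.6 20
python3 - <<'E'
from h import *
np.set_printoptions(precision=3,suppress=True)
plan([.571,.2993,.12])
E
```

```text
clock: 1.35
position: [0.5741, 0.2858, 0.1711]
eef_rot: [-0.557, 0.559, 0.432, -0.438]
ft_force: [1.0, 0.1, 0.1]
finger_gap: 0.604
dp cm [1.28  5.103 0.612] 
turns [array([-0.17 , -1.186, -0.479]), array([  0.748, 178.813,  -0.266])] 
t 1.35 p [0.574 0.286 0.171] F [0.988 0.09  0.127] gap 0.603849213093779 j6 -0.9620162066369404
case xyz of tcp [np.float64(0.27595463326494846), np.float64(0.08416151015417012), np.float64(0.17112120283568633)] F case 0.3088380485574393 -0.9432265314635889
```

```bash
python3 -m inch '[{"dp":[0.6,2.5,0.3],"turn":[-0.1,-0.6,-0.25]},{"dp":[0.6,2.8,0.3],"turn":[-0.1,-0.5,-0.25]},{"dp":[0.1,3,0],"turn":[0,0,0]},{"dp":[0,3,0],"turn":[0,0,0]},{"dp":[0,0,0],"turn":[0,0,0]}]' 0.6 20
python3 - <<'E'
from h import *
import cv2
np.set_printoptions(precision=3,suppress=True)
plan([.571,.2993,.019])
p=pose()[0]
for n,b in(("side",(60,220,240,380)),("top",(80,110,200,250))):
    im=ctrl.capture(n)[:,:,::-1].copy();x0,y0,x1,y1=b
    print(n,proj(n,p))
    cv2.imwrite(f"pics/{n}1.png",cv2.resize(im[y0:y1,x0:x1],None,fx=4,fy=4,interpolation=cv2.INTER_CUBIC))
E
```

```text
clock: 1.98
position: [0.573, 0.2947, 0.0513]
eef_rot: [-0.555, 0.555, 0.436, -0.44]
ft_force: [0.0, -0.7, 1.0]
finger_gap: 0.607
dp cm [0.416 3.227 0.292] 
turns [array([-0.171, -0.593, -0.218]), array([  0.341, 179.407,  -0.267])] 
t 1.975 p [0.573 0.295 0.051] F [ 0.018 -0.741  1.032] gap 0.6071139340416647 j6 -0.9607899964289331
case xyz of tcp [np.float64(0.2843765071390109), np.float64(0.08719933566219959), np.float64(0.05127711411421893)] F case -0.7179180533568518 -0.18263208402239103
side [140.265 298.883]
top [128.889 171.665]
```

View pics/side1.png

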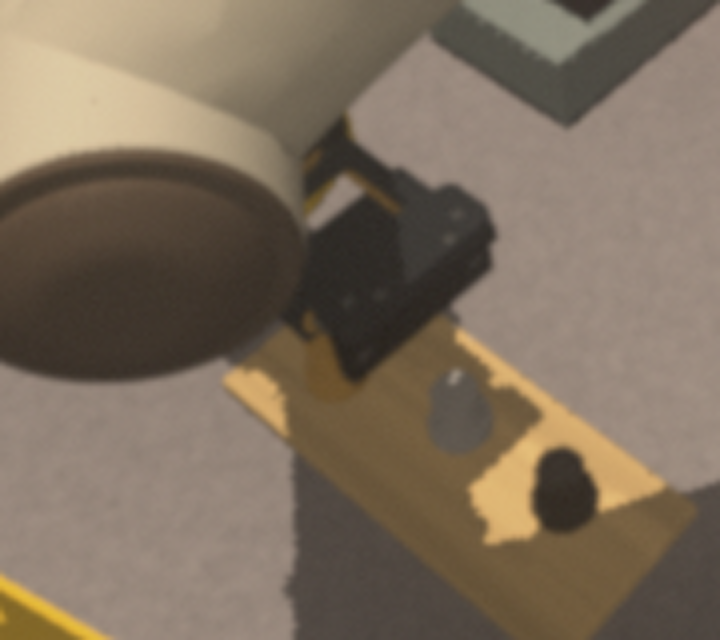

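View pics/top1.png

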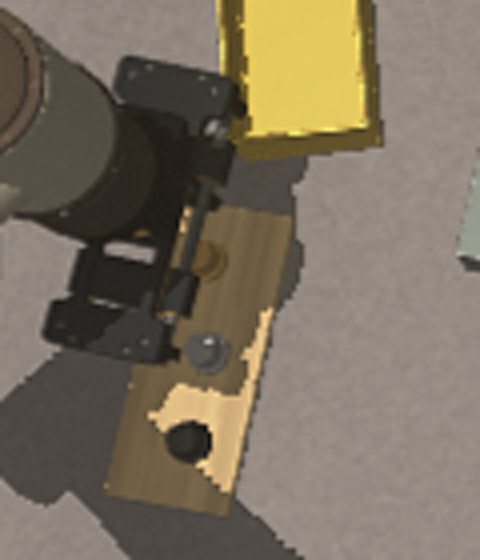

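```bash
python3 -m inch '[{"dp":[0.4,0,0.3],"turn":[0,-0.5,0]},{"dp":[0.05,1.2,0],"turn":[0,0,0]},{"dp":[0,1.2,0],"turn":[0,0,0]},{"dp":[0,0.8,0],"turn":[0,0,0]},{"dp":[0,0,0],"turn":[0,0,0]}]' 0.6 20
python3 - <<'E'
from h import *
np.set_printoptions(precision=3,suppress=True)
plan([.571,.2993,.019])
E
```

```text
clock: 2.7
position: [0.5747, 0.3032, 0.0242]
eef_rot: [-0.553, 0.553, 0.444, -0.438]
ft_force: [-0.5, -0.8, -0.3]
finger_gap: 0.601
dp cm [-0.466  0.513  0.279] 
turns [array([0.325, 0.031, 0.353]), array([   0.555, -179.967,   -0.51 ])] 
t 2.7 p [0.575 0.303 0.024] F [-0.546 -0.77  -0.26 ] gap 0.6013515784291305 j6 -0.9601239492990611
case xyz of tcp [np.float64(0.2930750337717714), np.float64(0.08741000721087121), np.float64(0.02417466663179234)] F case -0.8724406327994613 0.36045442161143254
```

```bash
python3 -m inch '[{"dp":[-0.4,0.3,0.25],"turn":[0.3,0,0.3]},{"dp":[0,0,0],"turn":[0,0,0]},{"dp":[0,0,0],"turn":[0,0,0]},{"dp":[0,0,0],"turn":[0,0,0]},{"dp":[0,0,0],"turn":[0,0,0]}]' 0.6 20
python3 - <<'E'
from h import *
np.set_printoptions(precision=3,suppress=True)
plan([.571,.2993,.019])
for i in range(4):
  ctrl.capture("top"); print(pose()[0],pose()[2]['ft_force'])
E
```

```text
clock: 3.32
position: [0.5717, 0.2998, 0.0217]
eef_rot: [0.553, -0.553, -0.441, 0.44]
ft_force: [-0.6, 0.8, -0.5]
finger_gap: 0.601
dp cm [-0.068  0.265  0.061] 
turns [array([0.061, 0.032, 0.088]), array([   0.139, -179.968,   -0.096])] 
t 3.325 p [0.572 0.3   0.022] F [-0.618  0.847 -0.477] gap 0.6008197142828196 j6 -0.9576709249613823
case xyz of tcp [np.float64(0.28912671156744096), np.float64(0.08956135133658932), np.float64(0.021650092558199236)] F case 0.6872410878359966 0.7910653405426933
[0.572 0.3   0.022] [ 0.27  -0.247  0.331]
[0.572 0.3   0.022] [ 0.502 -0.211 -0.687]
[0.572 0.3   0.022] [ 0.359 -0.631 -1.275]
[0.572 0.3   0.022] [-1.083  0.365 -0.007]
```

```bash
python3 -m inch '[{"dp":[-0.07,0.25,0.05],"turn":[0,0,0]},{"dp":[0,0,0],"turn":[0,0,0]},{"dp":[0,0,0],"turn":[0,0,0]},{"dp":[0,0,0],"turn":[0,0,0]},{"dp":[0,0,0],"turn":[0,0,0]}]' 0.6 20
python3 -m inch '[{"dp":[0,0,0],"turn":[0,0,0]},{"dp":[0,0,0],"turn":[0,0,0]},{"dp":[0,0,0],"turn":[0,0,0]},{"dp":[0,0,0],"turn":[0,0,0]},{"dp":[0,0,0],"turn":[0,0,0]}]' 0 20
```

```text
clock: 4.15
position: [0.5709, 0.2991, 0.0187]
eef_rot: [0.553, -0.553, -0.441, 0.44]
ft_force: [-0.6, -0.5, 0.6]
finger_gap: 0.599
clock: 4.78
position: [0.5711, 0.2992, 0.0189]
eef_rot: [-0.553, 0.553, 0.442, -0.44]
ft_force: [-1.1, 0.1, -0.1]
finger_gap: 0.237
```

```bash
python3 -m inch '[{"dp":[0,-2,0],"turn":[0,0,0]},{"dp":[0,-3,0],"turn":[0,0,0]},{"dp":[0,-3,0],"turn":[0,0,0]},{"dp":[0,-3,0],"turn":[0,0,0]},{"dp":[0,0,0],"turn":[0,0,0]}]' 0 20
python3 - <<'E'
from h import *
np.set_printoptions(precision=3,suppress=True)
plan([.6025,.0332,.12])
import cv2
for n,b in(("side",(60,180,240,340)),("top",(80,110,200,250))):
    im=ctrl.capture(n)[:,:,::-1].copy();x0,y0,x1,y1=b
    cv2.imwrite(f"pics/{n}2.png",cv2.resize(im[y0:y1,x0:x1],None,fx=4,fy=4,interpolation=cv2.INTER_CUBIC))
E
```

```text
clock: 5.4
position: [0.5696, 0.2982, 0.1297]
eef_rot: [0.553, -0.553, -0.439, 0.442]
ft_force: [-0.7, 0.8, -1.0]
finger_gap: 0.241
dp cm [-25.093   0.996  -9.136] 
turns [array([-0.162, -0.015, -0.127]), array([  0.2  , 179.985,  -0.254])] 
t 5.4 p [0.57  0.298 0.13 ] F [-0.721  0.768 -1.039] gap 0.24076139774907437 j6 -0.957782076372368
case xyz of tcp [np.float64(0.28706928943198734), np.float64(0.09133280681097913), np.float64(0.1296607364137312)] F case 0.5874171946660961 0.8739981239984037
```

View pics/side2.png

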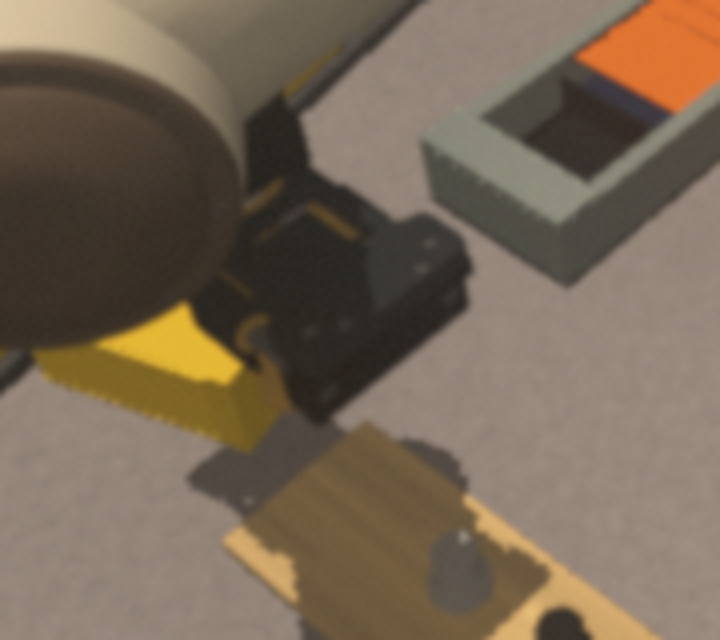

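```bash
python3 -m inch '[{"dp":[-3,0,-1],"turn":[0,0,0]},{"dp":[-5.5,0,-2],"turn":[0,0,0]},{"dp":[-5.5,0.2,-2],"turn":[0,0,0]},{"dp":[-5,0.2,-2],"turn":[0,0,0]},{"dp":[-3.5,0.2,-1.2],"turn":[0,0,0]}]' 0 20
python3 - <<'E'
from h import *
np.set_printoptions(precision=3,suppress=True)
plan([.6025,.0332,.09])
E
```

```text
clock: 6.12
position: [0.5928, 0.0541, 0.1115]
eef_rot: [0.554, -0.55, -0.433, 0.451]
ft_force: [0.0, -0.7, -1.5]
finger_gap: 0.242
dp cm [-1.792  2.144 -1.445] 
turns [array([-1.207,  0.239, -0.929]), array([  -1.457, -179.745,    1.894])] 
t 6.125 p [0.593 0.054 0.111] F [ 0.022 -0.736 -1.451] gap 0.241648469882998 j6 -0.5860170536769371
case xyz of tcp [np.float64(0.05430182694868954), np.float64(0.014137183470313331), np.float64(0.1114518372621857)] F case -0.7128951487406978 -0.18623051378168132
```

```bash
python3 -m inch '[{"dp":[-1.8,0.5,-1.45],"turn":[-1,0.2,-0.8]},{"dp":[0,0.7,0],"turn":[0,0,0]},{"dp":[0,0,0],"turn":[0,0,0]},{"dp":[0,0,0],"turn":[0,0,0]},{"dp":[0,0,0],"turn":[0,0,0]}]' 0 20
python3 - <<'E'
from h import *
np.set_printoptions(precision=3,suppress=True)
plan([.6025,.0332,.09])
import cv2
for n,b in(("side",(140,120,320,270)),("top",(170,90,330,210))):
    im=ctrl.capture(n)[:,:,::-1].copy();x0,y0,x1,y1=b
    cv2.imwrite(f"pics/{n}3.png",cv2.resize(im[y0:y1,x0:x1],None,fx=4,fy=4,interpolation=cv2.INTER_CUBIC))
E
```

```text
clock: 6.75
position: [0.5991, 0.0308, 0.0929]
eef_rot: [0.556, -0.551, -0.435, 0.445]
ft_force: [-0.4, -0.0, 0.4]
finger_gap: 0.237
dp cm [ 0.317  0.283 -0.282] 
turns [array([-0.817, -0.147, -0.407]), array([  0.639, 179.847,  -1.282])] 
t 6.75 p [0.599 0.031 0.093] F [-0.429 -0.005  0.358] gap 0.2370920919810243 j6 -0.5468796709986194
case xyz of tcp [np.float64(0.032955798096737245), np.float64(0.0028476473705358095), np.float64(0.0928902071479461)] F case -0.10041113569512697 0.41711014563853865
```

View pics/side3.png

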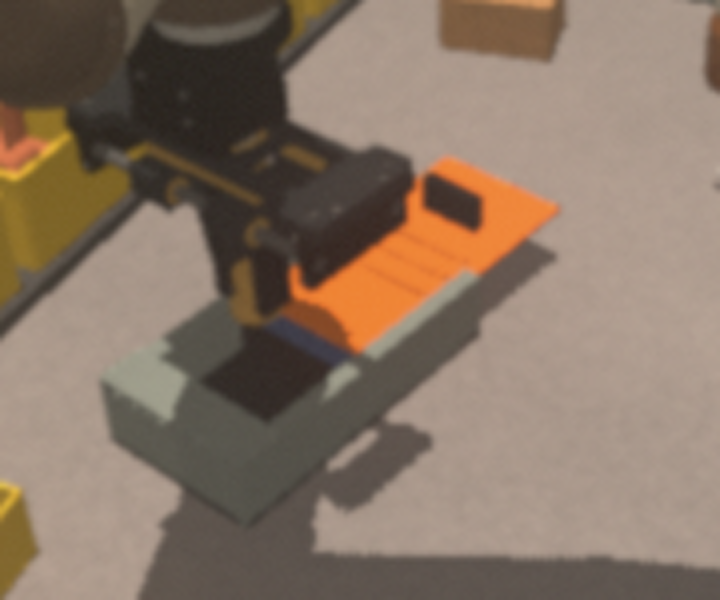

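View pics/top3.png

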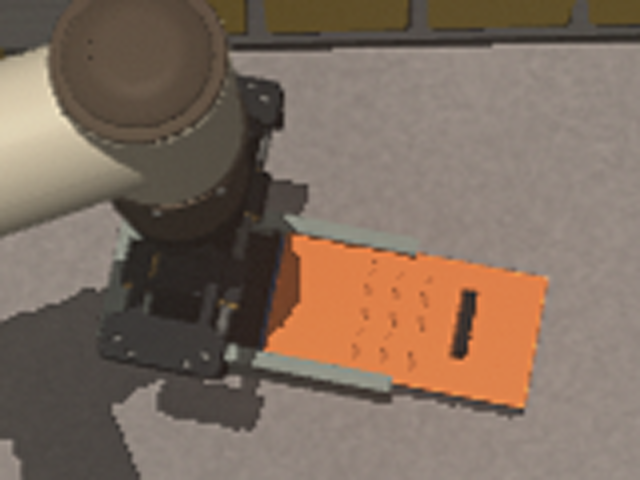

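```bash
python3 -m inch '[{"dp":[0.4,0.3,-0.3],"turn":[-0.8,0,-0.4]},{"dp":[0,1.5,0],"turn":[0,0,0]},{"dp":[0,1.8,0],"turn":[0,0,0]},{"dp":[0,1.5,0],"turn":[0,0,0]},{"dp":[0,0,0],"turn":[0,0,0]}]' 0 20
python3 - <<'E'
from h import *
np.set_printoptions(precision=3,suppress=True)
plan([.6025,.0332,.0155])
E
```

```text
clock: 7.48
position: [0.6028, 0.0348, 0.0385]
eef_rot: [0.553, -0.553, -0.44, 0.44]
ft_force: [-0.3, 0.9, -1.3]
finger_gap: 0.238
dp cm [-0.166  2.297 -0.01 ] 
turns [array([ 0.025, -0.112,  0.033]), array([ -0.052, 179.888,   0.039])] 
t 7.475 p [0.603 0.035 0.038] F [-0.299  0.93  -1.272] gap 0.2379843943434688 j6 -0.5522564907310199
case xyz of tcp [np.float64(0.037739717944586026), np.float64(0.00016586096160478656), np.float64(0.03847503879317887)] F case 0.8399330931446085 0.4995906613282877
```

```bash
python3 -m inch '[{"dp":[0,0.8,0],"turn":[0,0,0]},{"dp":[0,0.8,0],"turn":[0,0,0]},{"dp":[0,0.4,0],"turn":[0,0,0]},{"dp":[0,0.1,0],"turn":[0,0,0]},{"dp":[0,0,0],"turn":[0,0,0]}]' 0 20
```

```text
clock: 8.1
position: [0.6038, 0.035, 0.017]
eef_rot: [-0.553, 0.554, 0.441, -0.439]
ft_force: [0.3, -0.2, 0.0]
finger_gap: 0.24
```

```bash
python3 -m inch '[{"dp":[0,0.1,0],"turn":[0,0,0]},{"dp":[0,0.1,0],"turn":[0,0,0]},{"dp":[0,0.1,0],"turn":[0,0,0]},{"dp":[0,0,0],"turn":[0,0,0]},{"dp":[0,0,0],"turn":[0,0,0]}]' 0 20
```

```text
clock: 8.72
position: [0.6043, 0.0351, 0.0146]
eef_rot: [-0.553, 0.554, 0.442, -0.439]
ft_force: [-0.2, 0.0, -0.4]
finger_gap: 0.241
```

```bash
python3 -m inch '[{"dp":[0,0.1,0],"turn":[0,0,0]},{"dp":[0,0.05,0],"turn":[0,0,0]},{"dp":[0,0.05,0],"turn":[0,0,0]},{"dp":[0,0,0],"turn":[0,0,0]},{"dp":[0,0,0],"turn":[0,0,0]}]' 0 20
```

```text
clock: 9.35
position: [0.6044, 0.0351, 0.0129]
eef_rot: [-0.553, 0.554, 0.442, -0.439]
ft_force: [0.2, 0.0, -0.8]
finger_gap: 0.243
```

```bash
python3 -m inch '[{"dp":[0,0.05,0],"turn":[0,0,0]},{"dp":[0,0.05,0],"turn":[0,0,0]},{"dp":[0,0,0],"turn":[0,0,0]},{"dp":[0,0,0],"turn":[0,0,0]},{"dp":[0,0,0],"turn":[0,0,0]}]' 0 20
python3 - <<'E'
from h import *
np.set_printoptions(precision=3,suppress=True)
for i in range(3):
  ctrl.capture("top"); print(pose()[0],pose()[2]['ft_force'])
E
```

```text
clock: 9.98
position: [0.6044, 0.0351, 0.0129]
eef_rot: [-0.552, 0.554, 0.442, -0.439]
ft_force: [-1.0, 0.1, 2.2]
finger_gap: 0.239
[0.604 0.035 0.013] [-1.261 -0.113  3.144]
[0.604 0.035 0.013] [-1.518  0.421  2.485]
[0.604 0.035 0.013] [-0.44   0.568  2.164]
```

```bash
python3 -m inch '[{"dp":[0,0,0],"turn":[0,0,0]},{"dp":[0,0,0],"turn":[0,0,0]},{"dp":[0,0,0],"turn":[0,0,0]},{"dp":[0,0,0],"turn":[0,0,0]},{"dp":[0,0,0],"turn":[0,0,0]}]' 0.42 20
python3 -m inch '[{"dp":[0,-1,0],"turn":[0,0,0]},{"dp":[0,-2,0],"turn":[0,0,0]},{"dp":[0,-3,0],"turn":[0,0,0]},{"dp":[0,-3,0],"turn":[0,0,0]},{"dp":[0,0,0],"turn":[0,0,0]}]'
```

```text
clock: 10.75
position: [0.6049, 0.0352, 0.012]
eef_rot: [-0.552, 0.554, 0.442, -0.439]
ft_force: [-0.4, 0.1, 0.6]
finger_gap: 0.42
clock: 11.38
position: [0.605, 0.0351, 0.1072]
eef_rot: [-0.552, 0.554, 0.443, -0.438]
ft_force: [-0.4, 0.4, 0.1]
finger_gap: 0.422
```

Run:
```python
from h import *
np.set_printoptions(precision=3,suppress=True)
# behind tab: tab at case x=-.143; back face -.148; finger half width ~.010-.015
plan(C+CX*-.185+np.array([0,0,.11]))
import cv2
for n,b in(("side",(140,120,320,270)),("top",(170,90,330,210))):
    im=ctrl.capture(n)[:,:,::-1].copy();x0,y0,x1,y1=b
    cv2.imwrite(f"pics/{n}4.png",cv2.resize(im[y0:y1,x0:x1],None,fx=4,fy=4,interpolation=cv2.INTER_CUBIC))
```

```text
dp cm [-22.352  -0.348   0.174] 
turns [array([ 0.403, -0.044,  0.175]), array([ -0.274, 179.955,   0.633])] 
t 11.375 p [0.605 0.035 0.107] F [-0.36   0.362  0.109] gap 0.42202917132098955 j6 -0.552148881591579
case xyz of tcp [np.float64(0.03852464967472718), np.float64(-0.0019375903021496786), np.float64(0.10721344578921871)] F case 0.27306312811076744 0.43142895174166335
```

View pics/side4.png

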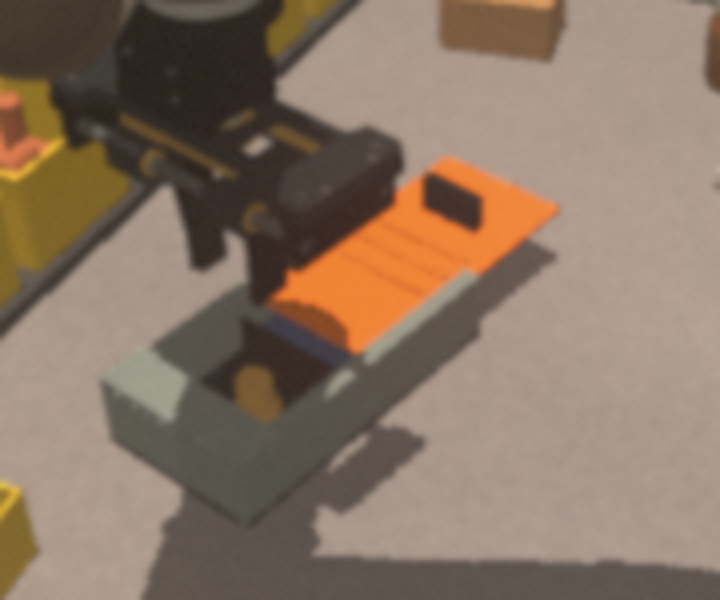

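```bash
python3 -m inch '[{"dp":[-3,-0.3,0.15],"turn":[0.4,0,0.2]},{"dp":[-5.5,0,0],"turn":[0,0,0]},{"dp":[-5.5,0,0],"turn":[0,0,0]},{"dp":[-5.5,0,0],"turn":[0,0,0]},{"dp":[-3.5,0,0],"turn":[0,0,0]}]' 0 20
python3 - <<'E'
from h import *
np.set_printoptions(precision=3,suppress=True)
plan(C+CX*-.185+np.array([0,0,.05]))
E
```

```text
clock: 12.1
position: [0.5455, -0.1924, 0.1014]
eef_rot: [0.556, -0.548, -0.436, 0.447]
ft_force: [0.6, -0.3, -0.9]
finger_gap: 0.021
dp cm [ 1.183  5.122 -0.622] 
turns [array([-0.994,  0.238, -0.305]), array([  -0.478, -179.755,    1.56 ])] 
t 12.1 p [ 0.545 -0.192  0.101] F [ 0.614 -0.291 -0.854] gap 0.020500807805201894 j6 -0.16498137261233975
case xyz of tcp [np.float64(-0.1965772799803557), np.float64(0.005279890843954109), np.float64(0.10138479162611387)] F case -0.14696235606412036 -0.6632507594503302
```

```bash
python3 -m inch '[{"dp":[0.8,1.5,-0.6],"turn":[-1,0.2,-0.3]},{"dp":[0,2,0],"turn":[0,0,0]},{"dp":[0,1.5,0],"turn":[0,0,0]},{"dp":[0,0,0],"turn":[0,0,0]},{"dp":[0,0,0],"turn":[0,0,0]}]' 0 20
python3 - <<'E'
from h import *
np.set_printoptions(precision=3,suppress=True)
plan(C+CX*-.165+np.array([0,0,.05]))
import cv2
for n,b in(("side",(140,80,320,230)),("top",(190,110,350,230))):
    im=ctrl.capture(n)[:,:,::-1].copy();x0,y0,x1,y1=b
    cv2.imwrite(f"pics/{n}5.png",cv2.resize(im[y0:y1,x0:x1],None,fx=4,fy=4,interpolation=cv2.INTER_CUBIC))
E
```

```text
clock: 12.72
position: [0.5488, -0.1889, 0.0453]
eef_rot: [0.556, -0.552, -0.437, 0.441]
ft_force: [-0.4, -1.2, 0.2]
finger_gap: 0.007
dp cm [ 2.74  -0.478 -0.262] 
turns [array([-0.479, -0.322, -0.066]), array([  0.103, 179.676,  -0.751])] 
t 12.725 p [ 0.549 -0.189  0.045] F [-0.362 -1.243  0.171] gap 0.007074791627910619 j6 -0.1776729310616713
case xyz of tcp [np.float64(-0.19238874683688512), np.float64(0.0028145053107305465), np.float64(0.04527005943279398)] F case -1.2920549086162856 0.07517726150133762
```

View pics/side5.png

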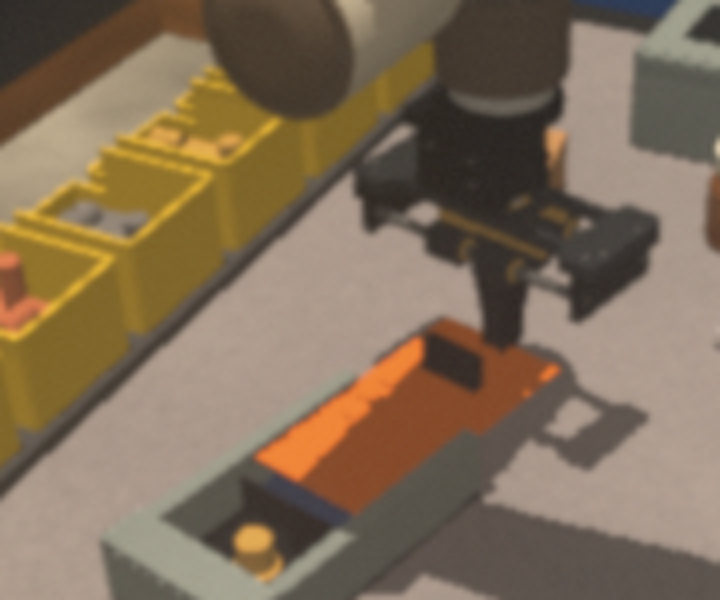

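View pics/top5.png

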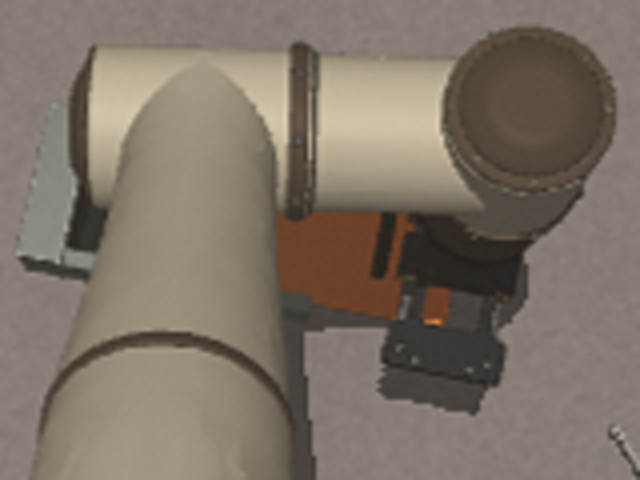

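```bash
python3 -m inch '[{"dp":[0.5,-0.5,-0.25],"turn":[-0.5,-0.3,0]},{"dp":[1,0,0],"turn":[0,0,0]},{"dp":[0.8,0,0],"turn":[0,0,0]},{"dp":[0,0,0],"turn":[0,0,0]},{"dp":[0,0,0],"turn":[0,0,0]}]' 0 20
python3 -m inch '[{"dp":[0.4,0,0],"turn":[0,0,0]},{"dp":[0.4,0,0],"turn":[0,0,0]},{"dp":[0.4,0,0],"turn":[0,0,0]},{"dp":[0.4,0,0],"turn":[0,0,0]},{"dp":[0.4,0,0],"turn":[0,0,0]}]' 0 20
python3 - <<'E'
from h import *
np.set_printoptions(precision=3,suppress=True)
plan(C+CX*-.090+np.array([0,0,.05]))
E
```

```text
clock: 13.45
position: [0.5584, -0.1647, 0.0529]
eef_rot: [-0.551, 0.554, 0.442, -0.44]
ft_force: [-0.7, 0.1, 0.8]
finger_gap: 0.008
clock: 14.08
position: [0.5626, -0.1453, 0.0528]
eef_rot: [-0.551, 0.554, 0.441, -0.44]
ft_force: [-0.9, -1.5, 1.2]
finger_gap: 0.004
dp cm [5.682 0.269 0.089] 
turns [array([ 0.263,  0.03 , -0.083]), array([  -0.13 , -179.969,   -0.413])] 
t 14.075 p [ 0.563 -0.145  0.053] F [-0.936 -1.451  1.185] gap 0.004244824918083345 j6 -0.25448181752565385
case xyz of tcp [np.float64(-0.14681090576264771), np.float64(-0.0009117189967522386), np.float64(0.052771177938946326)] F case -1.6229975303140387 0.5886759438649066
```

```bash
python3 -m inch '[{"dp":[0.6,0.1,0.05],"turn":[0.2,0,0]},{"dp":[0.8,0,0],"turn":[0,0,0]},{"dp":[0.8,0,0],"turn":[0,0,0]},{"dp":[0.8,0,0],"turn":[0,0,0]},{"dp":[0.5,0,0],"turn":[0,0,0]}]' 0 20
python3 - <<'E'
from h import *
np.set_printoptions(precision=3,suppress=True)
plan(C+CX*-.090+np.array([0,0,.05]))
import cv2
for n,b in(("side",(140,80,320,230)),("top",(190,110,350,230))):
    im=ctrl.capture(n)[:,:,::-1].copy();x0,y0,x1,y1=b
    cv2.imwrite(f"pics/{n}6.png",cv2.resize(im[y0:y1,x0:x1],None,fx=4,fy=4,interpolation=cv2.INTER_CUBIC))
E
```

```text
clock: 14.7
position: [0.5705, -0.1086, 0.0518]
eef_rot: [-0.552, 0.553, 0.441, -0.441]
ft_force: [-0.2, -1.5, 0.4]
finger_gap: 0.006
dp cm [1.923 0.181 0.035] 
turns [array([ 0.051,  0.058, -0.096]), array([  -0.151, -179.942,   -0.08 ])] 
t 14.7 p [ 0.57  -0.109  0.052] F [-0.195 -1.454  0.408] gap 0.0057843059797468765 j6 -0.31781124197362315
case xyz of tcp [np.float64(-0.10923145023244978), np.float64(-0.0003699301282797944), np.float64(0.05183801471420927)] F case -1.4611131055237012 -0.13497846940510283
```

View pics/side6.png

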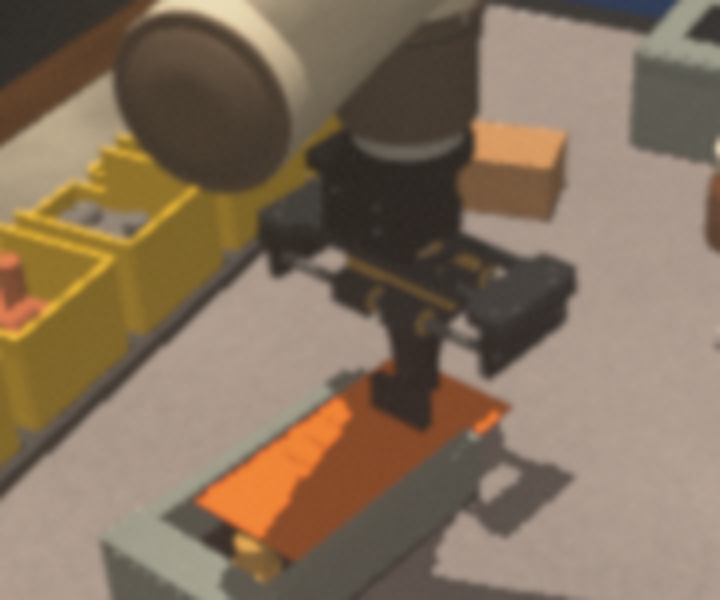

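Run:
```python
from h import *
q=lambda x,y:np.array([(x+.5)/4-.5+140,(y+.5)/4-.5+80])
for a in((197,500),(300,558),(510,406)):
    d=onz("side",q(*a),.041)-C;print(d@CX,d@CY)
```

```text
0.04021828883105478 -0.042901985457412514
0.0381234479585531 0.03920205042995285
-0.14585213665586114 0.04675208099085218
```

```bash
python3 -m inch '[{"dp":[0.4,0.1,0.03],"turn":[0,0,0]},{"dp":[0.4,0,0],"turn":[0,0,0]},{"dp":[0.3,0,0],"turn":[0,0,0]},{"dp":[0.2,0,0],"turn":[0,0,0]},{"dp":[0.1,0,0],"turn":[0,0,0]}]' 0 20
cat > w.py <<'E'
from h import *
p,R,s=pose();print("case",np.round((p-C)@CX*1000,2),"F",np.round(s['ft_force']@CX,2),"tilt",R.T[1])
E
python3 w.py
```

```text
clock: 15.42
position: [0.5734, -0.0942, 0.0507]
eef_rot: [-0.552, 0.553, 0.441, -0.441]
ft_force: [0.0, -2.1, 1.0]
finger_gap: 0.006
case -94.62 F -2.06 tilt [ 5.97431888e-04 -1.66592265e-03 -9.99998434e-01]
```

```bash
for i in 1; do python3 -m inch '[{"dp":[0.15,0,0],"turn":[0,0,0]},{"dp":[0.15,0,0],"turn":[0,0,0]},{"dp":[0.15,0,0],"turn":[0,0,0]},{"dp":[0.15,0,0],"turn":[0,0,0]},{"dp":[0.1,0,0],"turn":[0,0,0]}]'; done; python3 w.py
```

```text
clock: 16.05
position: [0.575, -0.0871, 0.0507]
eef_rot: [-0.552, 0.554, 0.441, -0.441]
ft_force: [0.3, -1.8, 1.0]
finger_gap: 0.004
case -87.32 F -1.69 tilt [ 5.09344038e-04 -1.72353895e-03 -9.99998385e-01]
```

```bash
python3 -m inch '[{"dp":[0.07,0,0],"turn":[0,0,0]},{"dp":[0.07,0,0],"turn":[0,0,0]},{"dp":[0.07,0,0],"turn":[0,0,0]},{"dp":[0.07,0,0],"turn":[0,0,0]},{"dp":[0.07,0,0],"turn":[0,0,0]}]'; python3 w.py
```

```text
clock: 16.68
position: [0.5754, -0.0853, 0.0507]
eef_rot: [-0.552, 0.554, 0.44, -0.442]
ft_force: [0.4, -5.2, 0.7]
finger_gap: 0.0
case -85.51 F -5.03 tilt [-9.40091550e-04 -4.05777499e-03 -9.99991325e-01]
```

```bash
python3 -m inch '[{"dp":[0.1,0,0],"turn":[0,0,0]},{"dp":[0.1,0,0],"turn":[0,0,0]},{"dp":[0.1,0,0],"turn":[0,0,0]},{"dp":[0.1,0,0],"turn":[0,0,0]},{"dp":[0.1,0,0],"turn":[0,0,0]}]'; python3 w.py
```

```text
clock: 17.3
position: [0.5753, -0.0853, 0.0508]
eef_rot: [-0.551, 0.555, 0.437, -0.444]
ft_force: [-0.7, -5.5, 1.6]
finger_gap: 0.009
case -85.52 F -5.47 tilt [-0.0042527  -0.00960508 -0.99994483]
```

```bash
python3 -m inch '[{"dp":[0.15,0,0],"turn":[0.5,0,-0.2]},{"dp":[0.15,0,0],"turn":[0.2,0,-0.1]},{"dp":[0.15,0,0],"turn":[0.2,0,-0.1]},{"dp":[0.15,0,0],"turn":[0.2,0,-0.1]},{"dp":[0.15,0,0],"turn":[0.2,0,-0.1]}]'; python3 w.py; python3 -c "
from h import *
plan(C)"
```

```text
clock: 17.92
position: [0.575, -0.0851, 0.0507]
eef_rot: [0.559, -0.547, -0.431, 0.449]
ft_force: [-0.0, -8.1, 0.3]
finger_gap: 0.004
case -85.39 F -7.87 tilt [-0.03023617 -0.00220345 -0.99954035]
dp cm [ 8.58372467  4.98924724 -0.17691049] 
turns [array([-1.66038746, -0.08147727, -0.51108067]), array([  0.80240966, 179.89784994,  -2.60685058])] 
t 17.925 p [ 0.5750149  -0.08513524  0.05068811] F [-1.82814347e-04 -8.07559952e+00  3.45127343e-01] gap 0.0038502895028702435 j6 -0.35543155395210463
case xyz of tcp [np.float64(-0.08538705465396873), np.float64(0.0004333729522366174), np.float64(0.05068811036874854)] F case -7.871821842604238 -1.8027003287606127
```

```bash
python3 -m inch '[{"dp":[0.18,0,0],"turn":[-0.6,0,-0.3]},{"dp":[0.2,0,0],"turn":[-0.5,0,-0.2]},{"dp":[0.2,0,0],"turn":[-0.4,0,-0.1]},{"dp":[0.2,0,0],"turn":[-0.2,0,-0.1]},{"dp":[0.2,0,0],"turn":[-0.1,0,-0.1]}]'; python3 w.py; python3 -c "
from h import *
plan(C)"
```

```text
clock: 18.55
position: [0.5752, -0.0851, 0.0508]
eef_rot: [-0.552, 0.555, 0.438, -0.442]
ft_force: [0.3, -9.1, 0.1]
finger_gap: 0.002
case -85.26 F -8.81 tilt [-0.00197718 -0.00678202 -0.99997505]
dp cm [ 8.56201476e+00  5.02275860e+00 -7.68032303e-03] 
turns [array([-0.02323059, -0.12585428, -0.40409397]), array([ 6.34304454e-01,  1.79873024e+02, -3.64649493e-02])] 
t 18.55 p [ 0.57522709 -0.08505701  0.05083026] F [ 0.29144048 -9.10791458  0.14312991] gap 0.0018326773478425547 j6 -0.3691089721230469
case xyz of tcp [np.float64(-0.08526342482011856), np.float64(0.0002439960287596459), np.float64(0.05083025505995904)] F case -8.812977572546375 -2.317427854414714
```

```bash
python3 -m inch '[{"dp":[0.23,0,0],"turn":[0,-0.1,-0.4]},{"dp":[0.24,0,0],"turn":[0,0,-0.2]},{"dp":[0.25,0,0],"turn":[0,0,-0.2]},{"dp":[0.25,0,0],"turn":[0,0,-0.2]},{"dp":[0.25,0,0],"turn":[0,0,-0.2]}]'; python3 w.py; python3 -c "
from h import *
plan(C)"
```

```text
clock: 19.18
position: [0.576, -0.0818, 0.0507]
eef_rot: [0.555, -0.552, -0.44, 0.44]
ft_force: [0.3, -4.8, 0.6]
finger_gap: 0.006
case -81.93 F -4.58 tilt [-0.00303953  0.00447566 -0.99998536]
dp cm [ 8.17456217  5.10307439 -0.02996012] 
turns [array([-0.22722183, -0.11655957,  0.21085512]), array([ -0.33099568, 179.88278242,  -0.35668778])] 
t 19.175 p [ 0.57595097 -0.08180542  0.05073068] F [ 0.29573137 -4.76929626  0.59716114] gap 0.0063281459674294094 j6 -0.35678848807825836
case xyz of tcp [np.float64(-0.0819322955141535), np.float64(0.00026430892732191326), np.float64(0.05073068440047912)] F case -4.582902850932415 -1.3530134095279405
```

```bash
python3 -m inch '[{"dp":[0.15,0,0],"turn":[-0.2,-0.1,0.1]},{"dp":[0.12,0,0],"turn":[0,0,0]},{"dp":[0.1,0,0],"turn":[0,0,0]},{"dp":[0.1,0,0],"turn":[0,0,0]},{"dp":[0.1,0,0],"turn":[0,0,0]}]'; python3 w.py
```

```text
clock: 19.8
position: [0.5773, -0.0761, 0.0506]
eef_rot: [0.554, -0.553, -0.441, 0.44]
ft_force: [0.3, -1.0, 1.0]
finger_gap: 0.007
case -76.06 F -0.89 tilt [ 5.33687927e-05  2.26633179e-03 -9.99997430e-01]
```

```bash
python3 -m inch '[{"dp":[0.1,0,0],"turn":[0,0,0]},{"dp":[0.1,0,0],"turn":[0,0,0]},{"dp":[0.1,0,0],"turn":[0,0,0]},{"dp":[0.1,0,0],"turn":[0,0,0]},{"dp":[0.1,0,0],"turn":[0,0,0]}]'; python3 w.py
```

```text
clock: 20.42
position: [0.5785, -0.0704, 0.0506]
eef_rot: [0.554, -0.552, -0.441, 0.44]
ft_force: [-1.5, -0.7, 1.0]
finger_gap: -0.002
case -70.24 F -1.04 tilt [ 1.38332536e-04  2.58541017e-03 -9.99996648e-01]
```

```bash
python3 -m inch '[{"dp":[0.1,0,0],"turn":[0,0,0]},{"dp":[0.1,0,0],"turn":[0,0,0]},{"dp":[0.1,0,0],"turn":[0,0,0]},{"dp":[0.1,0,0],"turn":[0,0,0]},{"dp":[0.1,0,0],"turn":[0,0,0]}]'; python3 w.py
```

```text
clock: 21.05
position: [0.5797, -0.0652, 0.0506]
eef_rot: [0.554, -0.552, -0.441, 0.44]
ft_force: [-0.7, -2.3, 0.5]
finger_gap: 0.004
case -64.94 F -2.42 tilt [ 5.82310339e-05  2.56304686e-03 -9.99996714e-01]
```

```bash
python3 -m inch '[{"dp":[0.1,0,0],"turn":[0,0,0]},{"dp":[0.1,0,0],"turn":[0,0,0]},{"dp":[0.1,0,0],"turn":[0,0,0]},{"dp":[0.1,0,0],"turn":[0,0,0]},{"dp":[0.1,0,0],"turn":[0,0,0]}]'; python3 w.py
```

```text
clock: 21.68
position: [0.5802, -0.0628, 0.0507]
eef_rot: [0.553, -0.553, -0.44, 0.441]
ft_force: [-0.2, -6.4, 0.3]
finger_gap: 0.002
case -62.5 F -6.32 tilt [-0.00221877 -0.00109997 -0.99999693]
```

```bash
python3 -m inch '[{"dp":[0.17,0,0],"turn":[0,0,-0.1]},{"dp":[0.2,0,0],"turn":[0,0,-0.2]},{"dp":[0.2,0,0],"turn":[0,0,-0.2]},{"dp":[0.2,0,0],"turn":[0,0,-0.2]},{"dp":[0.2,0,0],"turn":[0,0,-0.2]}]'; python3 w.py;  python3 -c "
from h import *
plan(C)"
```

```text
clock: 22.3
position: [0.5802, -0.0623, 0.0506]
eef_rot: [0.555, -0.551, -0.44, 0.441]
ft_force: [0.1, -9.4, 0.3]
finger_gap: 0.007
case -61.96 F -9.12 tilt [-0.00545761  0.00350798 -0.99997895]
dp cm [ 6.18458883  5.07745324 -0.07010629] 
turns [array([-0.3497314 , -0.04674693,  0.12596794]), array([ -0.19781825, 179.95230633,  -0.54921319])] 
t 22.3 p [ 0.58023722 -0.0622945   0.05064193] F [ 0.05746136 -9.3738135   0.34959621] gap 0.006662272443230393 j6 -0.38959535385854793
case xyz of tcp [np.float64(-0.06195690717826591), np.float64(0.00044204538930619027), np.float64(0.05064192702409326)] F case -9.12440138785099 -2.148716057320541
```

```bash
python3 w.py; python3 -m inch '[{"dp":[0.21,0,0],"turn":[-0.2,0,0]},{"dp":[0.21,0,0],"turn":[-0.1,0,-0.1]},{"dp":[0.21,0,0],"turn":[0,0,-0.1]},{"dp":[0.21,0,0],"turn":[0,0,-0.1]},{"dp":[0.21,0,0],"turn":[0,0,-0.1]}]'; python3 w.py
```

```text
case -61.96 F -9.12 tilt [-0.00545761  0.00350798 -0.99997895]
clock: 22.92
position: [0.5802, -0.0623, 0.0507]
eef_rot: [0.554, -0.553, -0.438, 0.443]
ft_force: [-0.3, -10.3, 0.3]
finger_gap: 0.009
case -61.97 F -10.07 tilt [-0.00617677 -0.00304519 -0.99997629]
```

Pressed at about 10 N for over 0.6 s. I back off slowly, then lift clear.

```bash
python3 -m inch '[{"dp":[-0.1,0,0],"turn":[0,0,0]},{"dp":[-0.5,0,0],"turn":[0,0,0]},{"dp":[-1,0,0],"turn":[0,0,0]},{"dp":[-1,0,0],"turn":[0,0,0]},{"dp":[0,0,0],"turn":[0,0,0]}]'; python3 w.py
python3 -m inch '[{"dp":[0,-3,0],"turn":[0,0,0]},{"dp":[0,-5,0],"turn":[0,0,0]},{"dp":[-4,-3,0],"turn":[0,0,0]},{"dp":[-4,0,0],"turn":[0,0,0]},{"dp":[0,0,0],"turn":[0,0,0]}]'
python3 -m inch '[{"dp":[-5,0,0],"turn":[0,0,0]},{"dp":[-5,0,0],"turn":[0,0,0]},{"dp":[-3,0,0],"turn":[0,0,0]},{"dp":[0,0,0],"turn":[0,0,0]},{"dp":[0,0,0],"turn":[0,0,0]}]'
python3 - <<'E'
from h import *
import cv2
s=ctrl.capture("side");t=ctrl.capture("top")
cv2.imwrite("pics/side7.png",s[:,:,::-1]);cv2.imwrite("pics/side7c.png",cv2.resize(s[120:260,150:300,::-1],None,fx=4,fy=4,interpolation=cv2.INTER_CUBIC))
cv2.imwrite("pics/top7.png",t[:,:,::-1]);cv2.imwrite("pics/top7c.png",cv2.resize(t[125:205,185:315,::-1],None,fx=6,fy=6,interpolation=cv2.INTER_CUBIC))
E
```

```text
clock: 23.55
position: [0.5741, -0.0885, 0.0505]
eef_rot: [0.554, -0.553, -0.438, 0.442]
ft_force: [0.5, 0.8, 0.0]
finger_gap: 0.005
case -88.88 F 0.88 tilt [-0.00544694 -0.00137381 -0.99998422]
clock: 24.18
position: [0.5567, -0.1679, 0.1644]
eef_rot: [0.554, -0.553, -0.438, 0.442]
ft_force: [0.6, 0.2, -0.7]
finger_gap: 0.004
clock: 24.8
position: [0.5284, -0.2947, 0.1638]
eef_rot: [0.553, -0.552, -0.44, 0.443]
ft_force: [-0.4, 0.7, -0.5]
finger_gap: 0.002
```

View pics/side7.png

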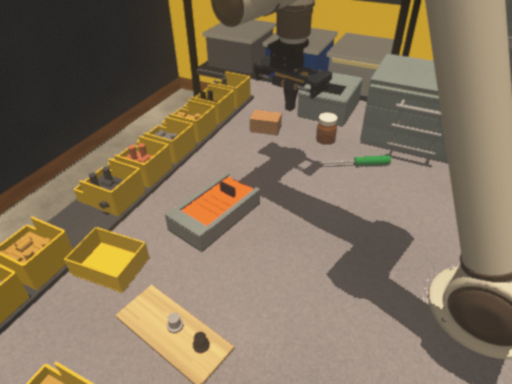

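View pics/side7c.png

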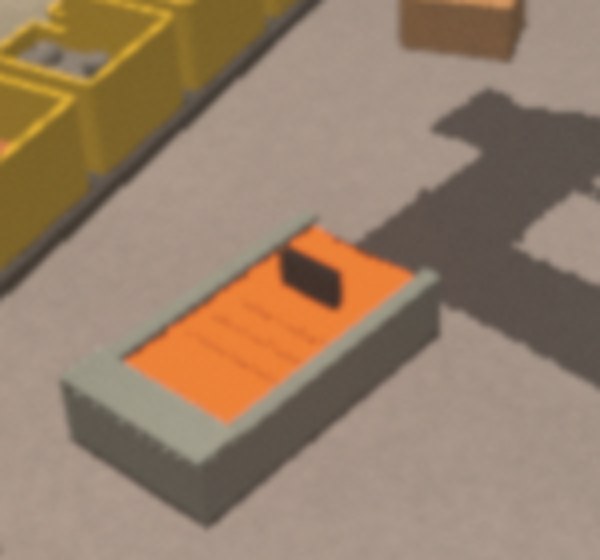

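View pics/top7.png

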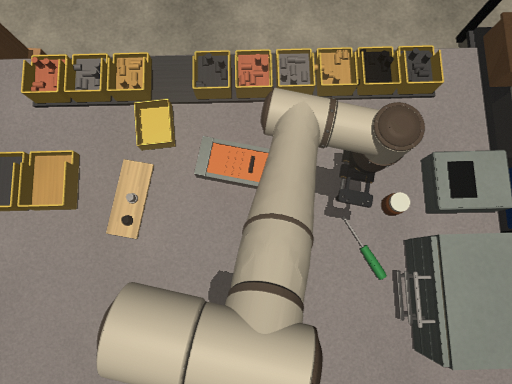

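Run:
```python
from h import *
d=onz("side",np.array([312/4+150,266/4+120]),.067)-C;print("tab",d@CX,"lid",d@CX+.05,pose()[2]['ft_force'],np.abs(pose()[2]['qvel']).max())
ctrl.finish_job()
```

```text
tab -0.04512932348946294 lid 0.004870676510537061 [ 0.53956162 -0.20481105 -0.12054637] 0.004169608213204403
the job is handed in; nothing more can be done
```

The brass fitting is standing in the open pocket and the lid is shut on its stop. The job was handed in at about 25 s of the 72 s allowed, with the arm standing clear.

**Fitting:** I set it down with about 2–3 N and let go at roughly case x = 38 mm, y = 0. It was upright in two pictures after release. The lid now covers it, so I could not look at it again at the end.

**Lid:** It went over the ridge with about 9 N showing at the wrist in the last reading before it gave way. It met the stop at about x = +2 mm. I pressed it there for over half a second, reading 9.1 then 10.1 N at the wrist, then backed off.

**Last checks:** The side picture puts the lid origin at about x = +5 mm, while the arm's position suggested about +2 mm. Both are well past −11.5 mm. In the final pictures the steel and black fittings, jar, driver, carton and scoop look unmoved; I judged that by eye. The forces are readings between moves, with about 0.6 N of noise, so a short peak between them would not have shown.

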